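# Load the test-tile magazine and lock its gate lever

### The job

Get the glaze test tiles ready for the kiln: put the wooden rib that lies on the magazine's apron into the orange tray, throw the gate lever into the blue notch to open the gate, and slide every tile on the table, glazed face up, fully home into a sleeve of its own. When all the tiles are in, throw the lever into the red notch to lock the gate, and leave the other things on the table where they are.

Things in the scene. Friction and masses are not known exactly. Their poses are not given: they have to be found in the camera images.
- magazine: Fixed test-tile magazine: blue sleeves on a steel floor plate 222 x 244 mm, plate top 6 mm above the table. Origin: on the table under the middle of the line of mouths; x into the sleeves (away from the robot, small yaw), z up. Before the mouths the plate is a bare apron, x = -100 mm to 0. Four parallel sleeves at y = -87, -29, 29, 87 mm. Back stop at x = 110 mm.
- mouth0 (a point): Middle of the mouth of the sleeve at magazine y = -87 mm, on the plate's top, magazine x = 0; axes as the magazine. Sleeves are 46 mm wide inside; walls 12 mm thick, 22 mm high above the table, from x = 10 mm, with bevelled noses before that. A roof (22 to 27 mm above the table) covers them from x = 35 mm back; the first 35 mm are open above.
- mouth1 (a point): The same as mouth0 for the sleeve at magazine y = -29 mm.
- mouth2 (a point): The same as mouth0 for the sleeve at magazine y = 29 mm.
- mouth3 (a point): The same as mouth0 for the sleeve at magazine y = 87 mm.
- gate_tooth (a point): Top of the third of four yellow gate teeth (58 mm apart in y), each 11 mm wide, x = -9 to -4 mm before the mouths, top 19 mm above the table. They slide along y with the lever, 46 mm per rad: at blue they stand before the walls (y = -116, -58, 0, 58 mm), clear of the mouths; at red and white they bar the mouths. A tile is fully home when all of it is behind the teeth.
- lever (a joint): Angle (rad) of the gate lever, which swings sideways about the magazine's x; it grows towards magazine +y. Notches: white 0 (the start; leans to the robot's left), red -0.5 (upright; locked), blue -1.0 (open; leans right), marked on the grey quadrant behind it and by patches on the roof before it. Needs about 5 N at the knob, tips over near -0.25 and -0.75, snaps into the next notch and stays.
- knob (a point): Middle of the lever's black knob, a cylinder 26 mm in diameter and 30 mm long on a 10 mm rod, 100 mm from the pivot; z points out along the lever. With the lever upright it is 150 mm above the table. The quadrant 19 mm behind the lever tops out at 120 mm.
- pivot (a point): The lever's pivot, fixed on the magazine at x = 95, y = 0, 50 mm above the table. Axes as the magazine.
- rib: Flat wooden potter's rib, a plain bar 130 x 28 x 12 mm, 40 g, lying across the apron before the mouths at the start. Origin: centre of its underside; x along its length, z up.
- tray: Orange open tool tray on the table, fixed, 104 (x) x 180 (y) x 20 mm, walls and floor 4 mm thick. Origin: centre of its underside; z up. It stands beyond the tiles on the robot's left or right.
- plaster: White plaster slab, 100 x 140 x 28 mm, 0.9 kg. A bystander, to be left alone. Origin: centre of its underside, z up.
- stamp: Small terracotta stamp, 44 mm wide, 54 mm high. A bystander, to be left alone. Origin: centre of its underside, z up.
- bat: Flat dark wooden stick, 120 x 30 x 8 mm. A bystander, to be left alone. Origin: centre of its underside, z up.
- jar1: Amber glaze jar with a white cap, 60 mm wide, 85 mm high. A bystander, to be left alone. Origin: centre of its underside, z up.
- jar2: Green glaze jar with a blue cap, 60 mm wide, 85 mm high. A bystander, to be left alone. Origin: centre of its underside, z up.
- tile_a: Fired white ceramic test tile with a blue glaze patch on its upper face, 100 x 42 x 12 mm, about 110 g. Origin: centre of its underside; x along its length (either end may go in first), z up, out of the glazed face. Not every tile is there in every run.
- tile_b: Fired white ceramic test tile with a green glaze patch on its upper face, 100 x 42 x 12 mm, about 110 g. Origin: centre of its underside; x along its length (either end may go in first), z up, out of the glazed face. Not every tile is there in every run.
- tile_c: Fired white ceramic test tile with a brown-red glaze patch on its upper face, 100 x 42 x 12 mm, about 110 g. Origin: centre of its underside; x along its length (either end may go in first), z up, out of the glazed face. Not every tile is there in every run.
- tile_d: Fired white ceramic test tile with an amber glaze patch on its upper face, 100 x 42 x 12 mm, about 110 g. Origin: centre of its underside; x along its length (either end may go in first), z up, out of the glazed face. Not every tile is there in every run.

How it is judged:
On the way, in this order (a step that is already met when the one before it is completed fails the run):
1. the lever is in the blue notch (gate open) (value of joint lever below -0.92 rad), for 0.2 s.
2. every tile present lies fully home in a sleeve (x of tile_a in the frame of magazine between 0.0455 and 0.064 m and y of tile_a in the frame of magazine between -0.118 and 0.118 m and z of tile_a in the frame of magazine between 0.003 and 0.0095 m and angle between each of tile_a, tile_b, tile_c, tile_d's own z axis and vertical below 0.1 rad and x of tile_b in the frame of magazine between 0.0455 and 0.064 m and y of tile_b in the frame of magazine between -0.118 and 0.118 m and z of tile_b in the frame of magazine between 0.003 and 0.0095 m and x of tile_c in the frame of magazine between 0.0455 and 0.064 m and y of tile_c in the frame of magazine between -0.118 and 0.118 m and z of tile_c in the frame of magazine between 0.003 and 0.0095 m and x of tile_d in the frame of magazine between 0.0455 and 0.064 m and y of tile_d in the frame of magazine between -0.118 and 0.118 m and z of tile_d in the frame of magazine between 0.003 and 0.0095 m), for 0.2 s.
3. the lever is in the red notch (gate locked) (value of joint lever between -0.59 and -0.41 rad), for 0.3 s.
At the end, for the whole second after the job is handed in: Every tile present lies flat and glazed face up in a sleeve, its near end behind the gate (tile centre 45.5 to 64 mm in from the line of mouths); the lever is in the red notch (within 0.09 rad of upright); the rib lies flat and at rest in the orange tray (all of step 2 and all of step 3 and x of rib in the frame of tray between -0.048 and 0.048 m and y of rib in the frame of tray between -0.05 and 0.05 m and height (world z) of rib below 0.012 m and angle between rib's own z axis and vertical below 0.15 rad and linear speed of rib below 0.02 m/s); the robot touches nothing.
It fails at once if another thing on the table (plaster slab, stamp, wooden stick, jars) is pushed more than 4 cm or tipped over (distance of any of plaster, stamp, bat, jar1, jar2 from where it was at the start of the episode above 0.04 m or angle between any of plaster, stamp, bat, jar1, jar2's own z axis and vertical above 0.6 rad).
Of tile_a, tile_b, tile_c, tile_d only 3 to 4 are there at a start; the rules pass over those that are not, and their reading is None.
At some moment in a run one of tile_a, tile_b, tile_c, tile_d may be knocked a few centimetres aside while the robot is not near it.
Once in a run the grip may slacken for a moment while it holds something.
It also fails if it takes over 208 s, if anything falls off the work surface, if the arm or the gripper's body presses on something with over 40 N, if the wrist force passes 120 N, or if a joint passes its speed limit or range.

### The arm

A 7-joint arm with a two-finger parallel gripper is mounted at the origin on the work surface. World frame = base frame: x ahead of the robot, y to its left, z up, the work surface at z = 0. Lengths are in m, angles in rad, forces in N, time in s.
With the tool pointing down it reaches from about 0.425 to 0.875 m from the base axis. Payload 4.7 kg.
Tool frame: the origin (TCP) lies at the very end of the fingers, on their centre line; the grasp point (between the pads) lies 19 mm behind it; z points along the fingers, y is the line along which they close (so a half turn about z gives the same grasp; the last joint's range is limited). The gripper opens to 87 mm and grips with 3 to 60 N. Pads are 19 mm wide; open, the fingers measure 117 mm over their backs; the gripper's body (75 mm by 190 mm) begins 51 mm behind the grasp point.
Start: joints at [1.178, 0.321, -0.07, 1.45, 0.023, 1.371, -0.057], TCP at [0.257, -0.597, 0.223] pointing down, gripper open.
Joint ranges: [-2.86, 2.86], [-0.3, 2.09], [-1.38, 1.24], [0.06, 2.45], [-1.56, 4.7], [0.09, 2.05], [-2.69, 2.69]. Speed limits (rad/s): [2.57, 2.57, 3.14, 3.14, 3.14, 3.14, 3.14].

### API

Orientations are given as a rotation vector (axis times angle).
In Python, from bench import ctrl, imaging, ticket gives the robot as it stands.
- The arm moves only by the tool jog_arm, never from a script. Its argument "rows" is text: rows parted by semicolons, each of 7 numbers parted by spaces: the shift along the tool's x, y, z in cm, then the turn, a rotation vector about the tool's x, y, z in rad, then the closure, from -1 (fully open) to 1 (shut), so that 0 is half open. A call has 1 to 5 rows; each row shifts and turns the commanded pose from where the row before left it, along the tool's axes as they then stand; what a row does not reach is not made up. A row lasts 1/8 s, in which the tool goes at most 62.5 mm and 10.7 degrees, less where a joint would pass 70% of its speed; a pose out of reach is approached as far as the arm can. A call with a gripper value outside its range is refused whole. The fingers move at their own pace and stop on an object; "force" is the grip in N (left out, the last holds). Time passes only in rows, so rows that do not move let the fingers close. It gives the time, the measured TCP pose, the force, the opening and the grip force at its end, in the units of the state.
- ctrl.get_state(): the state, without advancing time (a new reading comes with each control period).
- imaging.get_image(name): name is "scene" or "top"; returns a dict with "img" (400x640x3 uint8, blue, green, red), "vertical_fov" (degrees; the focal length in pixels is half the picture's height over the tangent of half this angle, whatever the lens; pixels are square), "cx", "cy" (the principal point, pixels), "origin" and "orientation" of the camera in the world. Camera axes: x right, y down, z forward; pixel columns grow to the right and rows downward; lengths in m; the calibration is good to about 2 mm. A picture is of the moment at which its call begins. There is no depth.
- ticket.close_job(): hands the job in; it is judged then, once.
The state is a dict: "time": time; "joint_positions": joint angles; "qd": joint speeds; "joint_torque": joint torques, N m; "position": TCP position; "tool_rot": TCP orientation; "ft_force": force on the tool from outside, world axes, zero at the start; "torque": the same for the moment, N m; "grip_width": opening from 0.0 (shut) to 1.0 (fully open); "grip_force": force on a finger pad.
Only numpy, scipy, OpenCV 4.12 (cv2) and the standard library are available. Lean on these libraries where they do the work, as an engineer would, in place of code of your own. Each camera call takes 0.05 s, during which the arm holds its last target. There are 200 camera calls.

## Working session

There is one attempt and no reset: what is moved stays moved. The work goes in short steps, Python scripts to look and compute and a tool call to move; the robot and the scene stay as the last step left them, time stands still between calls to the robot, and variables do not carry over. Pictures are saved under pics/ and viewed, at most 14 in all, crops included, and the job is handed in when it is done.

Besides the shell and the picture viewer there is one more tool, called after "Request:" as name(argument=value, ...), one argument or row to a line, values as JSON. jog_arm: Moves the arm, as the interface text tells. Its arguments: {"type":"object","properties":{"rows":{"type":"string"},"force":{"type":"number"}},"required":["rows"]}

```bash
mkdir -p pics; ls
python3 - <<'E'
from bench import ctrl, imaging
import cv2
s=ctrl.get_state(); print(s)
for n in("top","scene"):
    d=imaging.get_image(n); cv2.imwrite(f"pics/{n}0.png",d["img"]); print({k:v for k,v in d.items() if k!="img"})
E
```

```text
pics
{'time': 0.0, 'joint_positions': array([ 1.17809738,  0.32186623, -0.07007682,  1.45167766,  0.02258815,
        1.37081319, -0.05687129]), 'qd': array([-9.37758059e-05, -7.63057926e-04,  7.86952510e-04, -3.70322237e-04,
        7.57757739e-04,  8.92019757e-04, -7.46103771e-04]), 'joint_torque': array([-3.08963001e-05, -4.91299975e+01, -4.03929558e-01, -3.12531567e+01,
       -6.38940535e-02,  4.36324789e-02,  1.99101046e-04]), 'position': array([ 0.25691657, -0.59645768,  0.22143206]), 'tool_rot': array([-3.07493750e+00, -6.34290240e-01,  7.64619494e-04]), 'ft_force': array([-0.1463951 , -0.46099402, -0.23780309]), 'torque': array([ 0.00577967,  0.01364772, -0.05069074]), 'grip_force': 0.0, 'grip_width': 0.999285634875941}
{'vertical_fov': 50.65161700761795, 'cx': 306.17738875932565, 'cy': 184.53536647211803, 'origin': array([0.5119226 , 0.00170219, 1.26255536]), 'orientation': array([-2.19184395,  2.2068192 , -0.07338018])}
{'vertical_fov': 45.54633714243282, 'cx': 324.1192939689188, 'cy': 195.23309972817844, 'origin': array([1.07156505, 0.76056466, 0.92164747]), 'orientation': array([-0.74595728, -2.59955388,  1.11775946])}
```

View pics/top0.png

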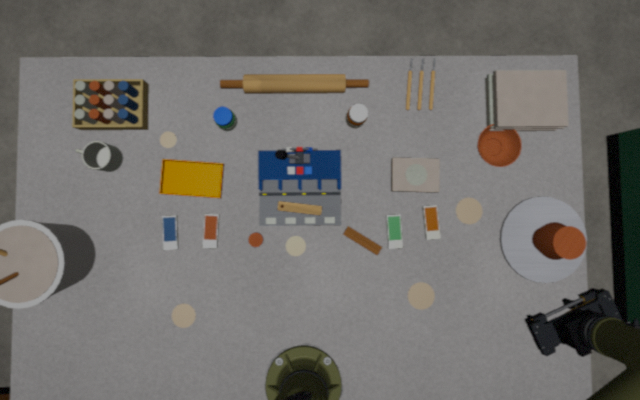

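View pics/scene0.png

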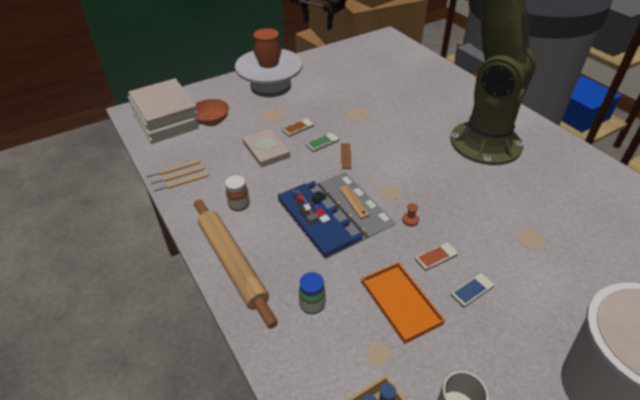

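The top view shows four tiles: blue (170,232), brown (210,231), green (395,231) and amber (432,222). The magazine is near (300,187), the rib at (300,208) and the tray at (192,179). Next I'll measure them by colour.

```bash
cat > h.py <<'E'
import numpy as np, cv2
from scipy.spatial.transform import Rotation as R
from bench import ctrl, imaging
def grab(n):
    d=imaging.get_image(n); d["f"]=200/np.tan(np.radians(d["vertical_fov"]/2)); return d
def cast(d,uv,z):
    uv=np.atleast_2d(np.asarray(uv,float))
    r=np.c_[(uv[:,0]-d["cx"])/d["f"],(uv[:,1]-d["cy"])/d["f"],np.ones(len(uv))]
    r=R.from_rotvec(d["orientation"]).apply(r); o=d["origin"]
    return (o+r*((z-o[2])/r[:,2])[:,None])[:,:2]
def proj(d,p):
    q=R.from_rotvec(d["orientation"]).inv().apply(np.atleast_2d(p)-d["origin"])
    return q[:,:2]/q[:,2:]*d["f"]+[d["cx"],d["cy"]]
HUE={"blue":(100,118),"green":(45,85),"brown":(0,11),"amber":(8,20)}
def rect(pts):
    c,(w,h),a=cv2.minAreaRect(np.float32(pts*1000)); 
    if w<h: w,h,a=h,w,a+90
    return np.round([c[0],c[1],w,h,(a+90)%180-90],1)
E
python3 - <<'E'
from h import *
d=grab("top"); np.set_printoptions(suppress=True)
hsv=cv2.cvtColor(d["img"],cv2.COLOR_BGR2HSV)
for n,(u,v) in dict(blue=(170,232),brown=(210,231),green=(395,230),amber=(432,221),tray=(192,179),rib=(300,208),roof=(272,170)).items():
    print(n,hsv[v,u],d["img"][v,u])
print("table",hsv[260,350],"rim",hsv[247,170],hsv[245,395])
c=d["img"][135:265,140:460]
cv2.imwrite("pics/c1.png",cv2.resize(c[:,:],None,fx=2.5,fy=2.5,interpolation=cv2.INTER_CUBIC))
cv2.imwrite("pics/c2.png",cv2.resize(d["img"][135:235,245:355],None,fx=6,fy=6,interpolation=cv2.INTER_CUBIC))
E
```

```text
blue [106 147 106] [106  73  45]
brown [ 11 185 131] [ 36  70 131]
green [ 66 107 134] [ 89 134  78]
amber [ 16 214 137] [ 22  83 137]
tray [ 22 244 166] [  7 126 166]
rib [ 19 122 142] [ 74 116 142]
roof [107 199 100] [100  57  22]
table [  0   2 134] rim [120   2 164] [ 30   5 163]
```

View pics/c2.png

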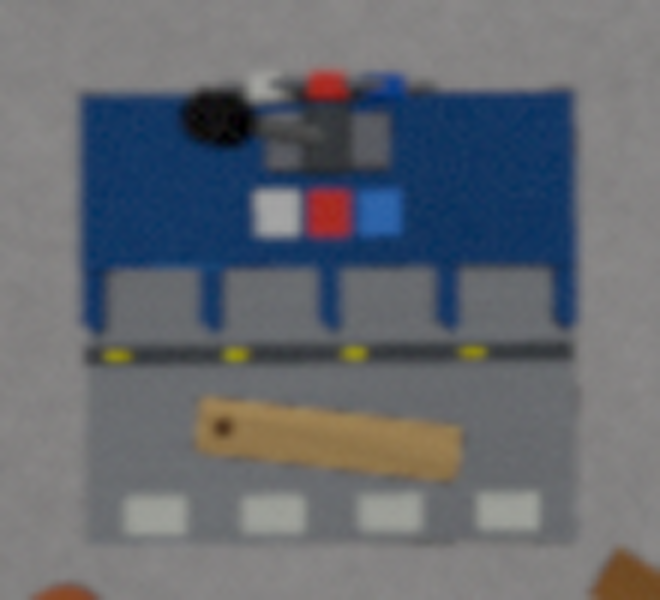

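View pics/c1.png

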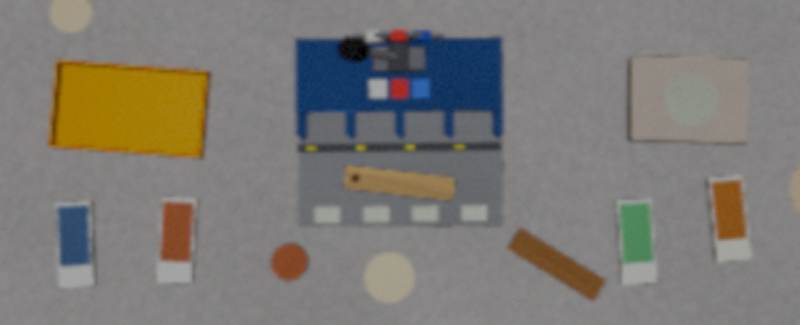

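The crops show the magazine (top view px 258–341, 150–226), with yellow teeth at (264–324, 194) and lane patches at row 220. The rib lies on the apron around (300,208), and the lever leans left with its knob at (281,155).

```bash
cat >> h.py <<'E'
SEED=dict(blue=(170,232),brown=(210,231),green=(395,231),amber=(432,222))
def tile_masks(img):
    b=cv2.GaussianBlur(img,(0,0),0.7); hsv=cv2.cvtColor(b,cv2.COLOR_BGR2HSV).astype(int)
    h,s,v=hsv[...,0],hsv[...,1],hsv[...,2]
    return ((s>40)|((v>149)&(s<40))).astype(np.uint8)
def tiles(d,seeds=SEED,k=6):
    out={}
    for n,(u,v) in seeds.items():
        x0,y0=int(u)-22,int(v)-26
        c=cv2.resize(d["img"][y0:y0+52,x0:x0+44],None,fx=k,fy=k,interpolation=cv2.INTER_CUBIC)
        m=tile_masks(c); m=cv2.morphologyEx(m,cv2.MORPH_OPEN,np.ones((9,9)))
        cs,_=cv2.findContours(m,cv2.RETR_EXTERNAL,cv2.CHAIN_APPROX_NONE)
        q=max(cs,key=lambda q:cv2.pointPolygonTest(q,(22.*k,26.*k),True))
        px=(q[:,0]+.5)/k-.5+[x0,y0]
        out[n]=rect(cast(d,px,.012))
    return out
E
python3 - <<'E'
from h import *
np.set_printoptions(suppress=True)
d=grab("top"); print(tiles(d))
hsv=cv2.cvtColor(d["img"],cv2.COLOR_BGR2HSV)
def blobs(lo,hi,z,roi,mn=4):
    u0,v0,u1,v1=roi; k=6
    c=cv2.resize(d["img"][v0:v1,u0:u1],None,fx=k,fy=k,interpolation=cv2.INTER_CUBIC)
    m=cv2.inRange(cv2.cvtColor(c,cv2.COLOR_BGR2HSV),lo,hi)
    cs,_=cv2.findContours(m,cv2.RETR_EXTERNAL,cv2.CHAIN_APPROX_NONE)
    for q in cs:
        if cv2.contourArea(q)<mn*k*k: continue
        px=(q[:,0]+.5)/k-.5+[u0,v0]; print(rect(cast(d,px,z)),np.round(px.mean(0),1))
print("teeth"); blobs((23,110,80),(35,255,255),.019,(250,188,350,200),1)
print("patches"); blobs((0,0,148),(180,30,255),.006,(255,214,345,226))
print("rib"); blobs((10,80,80),(22,255,255),.018,(270,198,330,220),20)
print("tray"); blobs((5,120,90),(30,255,255),.02,(150,150,235,205),50)
print("roof"); blobs((100,120,40),(115,255,255),.027,(245,140,350,195),50)
print("stamp"); blobs((0,100,60),(15,255,255),.05,(240,228,270,252),10)
print("bat"); blobs((5,60,40),(25,255,255),.008,(335,222,385,258),10)
E
```

```text
{'blue': array([453.2, 389.7,  70.2,  36.9,   3.8]), 'brown': array([446.8, 270.2, 100.1,  40.5,  -3.6]), 'green': array([ 440.1, -273.8,   98.3,   40.4,    2. ]), 'amber': array([ 467. , -383.1,   98.6,   41.9,    5.2])}
teeth
[553.6 110.4  14.2   6.4  89.6] [264.2 193.9]
[553.7  52.6  13.2   6.4  89.6] [283.9 193.7]
[554.1 -63.7  13.3   5.9  89.6] [323.3 193.2]
[554.   -5.5  12.8   6.9  89.6] [303.7 193.4]
patches
[475.1  93.   26.1  15.8  89.8] [270.5 220.5]
[475.4  34.7  27.2  15.3  89.6] [290.3 220.2]
[476.  -22.8  26.7  15.3  89.6] [309.6 220. ]
[476.1 -81.2  26.7  15.3  89.5] [329.4 219.7]
rib
[512.    7.3 128.7  27.   83. ] [299.3 207.7]
tray
[601.4 324.5 181.3 103.6  85.5] [191.1 178.2]
roof
[628.3   6.8 239.4 123.2 -89.7] [299.4 170. ]
stamp
[423.  133.3  39.9  39.2  89.6] [255.3 239.3]
bat
[ 414.6 -177.8  120.2   30.1   57.8] [362.2 240.3]
```

```bash
cat >> h.py <<'E'
def plan(wps,step=.05,turn=.17):
    """wps: (x,y,z mm, yaw deg, closure). Prints rows, 5 per line, from the measured pose."""
    s=ctrl.get_state(); p=s["position"].copy(); Q=R.from_rotvec(s["tool_rot"]); rows=[]
    print("t",round(s["time"],2),"p",np.round(p*1000,1),"yaw",np.round(np.degrees(np.arctan2(*Q.as_matrix()[1::-1,0])),2),"w",round(s["grip_width"]*87,1),"F",np.round(s["ft_force"],1))
    for x,y,z,a,c in wps:
        g=np.array([x,y,z])/1000; T=R.from_euler("z",a,degrees=True)*R.from_rotvec([np.pi,0,0])
        n=max(1,int(np.ceil(max(np.linalg.norm(g-p)/step,np.linalg.norm((Q.inv()*T).as_rotvec())/turn))))
        for i in range(n):
            sh=np.round(Q.inv().apply((g-p)/(n-i))*100,1); rv=np.round((Q.inv()*T).as_rotvec()/(n-i),2)
            p=p+Q.apply(sh/100); Q=Q*R.from_rotvec(rv); rows.append(" ".join(f"{v:g}" for v in [*(sh+0.),*(rv+0.),c]))
    for i in range(0,len(rows),5): print("; ".join(rows[i:i+5]))
E
python3 - <<'E'
from h import *
np.set_printoptions(suppress=True)
d=grab("top"); print(tiles(d,dict(blue=(170,238)),k=4), tiles(d,dict(blue=(170,224)),k=4))
plan([(509,-22,160,83,0.08),(509,-22,60,83,.08)])
E
```

```text
{'blue': array([453.2, 389.8,  70. ,  36.8,   3.7])} {'blue': array([453.2, 389.8,  70. ,  36.8,   3.7])}
t 0.25 p [ 257.1 -596.8  222.1] yaw 23.31 w 87.0 F [-0.8 -0.6  0.3]
3.5 -3.3 0.5 0 0 -0.08 0.08; 3.8 -3 0.5 0 0 -0.08 0.08; 4 -2.7 0.5 0 0 -0.08 0.08; 4.2 -2.4 0.5 0 0 -0.08 0.08; 4.4 -2 0.5 0 0 -0.08 0.08
4.5 -1.7 0.5 0 0 -0.08 0.08; 4.7 -1.3 0.5 0 0 -0.08 0.08; 4.7 -0.9 0.5 0 0 -0.08 0.08; 4.8 -0.5 0.4 0 0 -0.08 0.08; 4.8 -0.1 0.5 0 0 -0.08 0.08
4.8 0.2 0.4 0 0 -0.08 0.08; 4.8 0.6 0.5 0 0 -0.08 0.08; 4.7 1.1 0.4 0 0 -0.08 0.08; 0 0 3.3 0 0 0 0.08; 0 0 3.4 0 0 0 0.08
0 0 3.3 0 0 0 0.08
```

Request:
jog_arm(
  rows="3.5 -3.3 0.5 0 0 -0.08 0.08; 3.8 -3 0.5 0 0 -0.08 0.08; 4 -2.7 0.5 0 0 -0.08 0.08; 4.2 -2.4 0.5 0 0 -0.08 0.08; 4.4 -2 0.5 0 0 -0.08 0.08",
)

```text
time: 0.88
position: [0.3542, -0.3741, 0.1975]
tool_rot: [2.887, 1.237, 0.0]
ft_force: [0.2, 0.2, 1.1]
grip_width: 0.526
grip_force: 0.0
```

Request:
jog_arm(
  rows="4.5 -1.7 0.5 0 0 -0.08 0.08; 4.7 -1.3 0.5 0 0 -0.08 0.08; 4.7 -0.9 0.5 0 0 -0.08 0.08; 4.8 -0.5 0.4 0 0 -0.08 0.08; 4.8 -0.1 0.5 0 0 -0.08 0.08",
)

```text
time: 1.5
position: [0.4514, -0.1537, 0.1737]
tool_rot: [2.584, 1.785, 0.0]
ft_force: [0.4, -0.8, 0.0]
grip_width: 0.455
grip_force: 0.0
```

Request:
jog_arm(
  rows="4.8 0.2 0.4 0 0 -0.08 0.08; 4.8 0.6 0.5 0 0 -0.08 0.08; 4.7 1.1 0.4 0 0 -0.08 0.08; 0 0 3.3 0 0 0 0.08; 0 0 3.4 0 0 0 0.08",
)

```text
time: 2.12
position: [0.5099, -0.022, 0.0931]
tool_rot: [2.352, 2.081, 0.001]
ft_force: [-0.1, -0.3, -0.0]
grip_width: 0.458
grip_force: 0.0
```

Request:
jog_arm(
  rows="0 0 3.3 0 0 0 0.08; 0 0 0 0 0 0 0.08; 0 0 0 0 0 0 0.08",
)

```text
time: 2.5
position: [0.5102, -0.0227, 0.0617]
tool_rot: [2.354, 2.079, 0.002]
ft_force: [0.5, 0.5, 0.7]
grip_width: 0.458
grip_force: 0.0
```

Run:
```python
from h import *
plan([(509,-22,10,83,0.08)],step=.03)
d=grab("scene"); cv2.imwrite("pics/s1.png",cv2.resize(d["img"][100:280,250:450],None,fx=3,fy=3))
```

```text
t 2.5 p [510.2 -22.7  61.7] yaw 82.9 w 39.9 F [0.5 0.5 0.7]
0 -0.1 2.6 0 0 0 0.08; 0.1 0 2.6 0 0 0 0.08
```

View pics/s1.png

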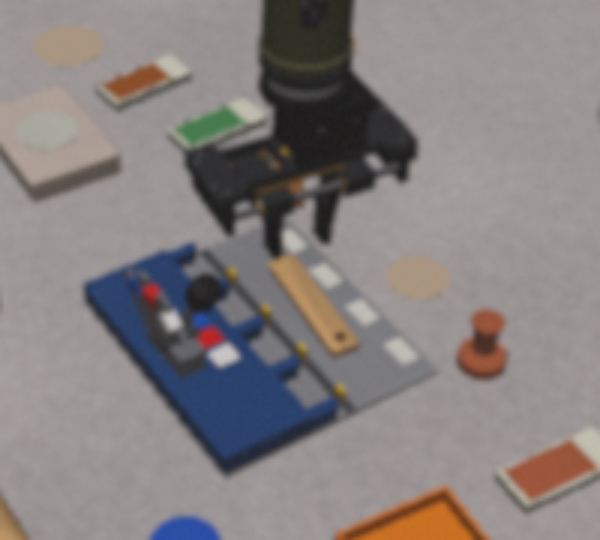

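The open fingers straddle the rib (crop 270–350, 250–350), clear of the teeth.

Request:
jog_arm(
  rows="0 -0.1 2.6 0 0 0 0.08; 0 0 2.6 0 0 0 0.08; 0 0 0 0 0 0 0.6; 0 0 0 0 0 0 1; 0 0 0 0 0 0 1",
  force=25,
)

```text
time: 3.18
position: [0.5097, -0.0228, 0.0101]
tool_rot: [2.353, 2.078, 0.003]
ft_force: [-1.2, -0.1, 2.7]
grip_width: 0.314
grip_force: 25.0
```

Request:
jog_arm(
  rows="0 0 0 0 0 0 1; 0 0 -2 0 0 0 1; 0 0 -5 0 0 0 1; 0 0 -5 0 0 0 1",
)

```text
time: 3.68
position: [0.5079, -0.0226, 0.1298]
tool_rot: [-2.354, -2.08, 0.001]
ft_force: [-0.4, -1.1, 0.2]
grip_width: 0.318
grip_force: 25.0
```

Run:
```python
from h import *
plan([(599,294,110,85,1),(599,294,10,85,1)],step=.04)
```

```text
t 3.67 p [507.9 -22.6 129.8] yaw 82.91 w 27.6 F [-0.4 -1.1  0.2]
3.6 0.6 0.2 0 0 0 1; 3.6 0.6 0.2 0 0 0 1; 3.6 0.6 0.2 0 0 -0.01 1; 3.6 0.6 0.2 0 0 0 1; 3.6 0.6 0.2 0 0 -0.01 1
3.6 0.6 0.2 0 0 0 1; 3.6 0.6 0.3 0 0 -0.01 1; 3.6 0.7 0.2 0 0 0 1; 3.7 0.7 0.3 0 0 -0.01 1; 0 0 3.3 0 0 0 1
0 0 3.3 0 0 0 1; 0 0 3.4 0 0 0 1
```

Request:
jog_arm(
  rows="3.6 0.6 0.2 0 0 0 1; 3.6 0.6 0.2 0 0 0 1; 3.6 0.6 0.2 0 0 -0.01 1; 3.6 0.6 0.2 0 0 0 1; 3.6 0.6 0.2 0 0 -0.01 1",
)

```text
time: 4.3
position: [0.56, 0.1534, 0.1187]
tool_rot: [2.334, 2.103, 0.0]
ft_force: [0.8, -0.3, -0.5]
grip_width: 0.318
grip_force: 25.0
```

Request:
jog_arm(
  rows="3.6 0.6 0.2 0 0 0 1; 3.6 0.6 0.3 0 0 -0.01 1; 3.6 0.7 0.2 0 0 0 1; 3.7 0.7 0.3 0 0 -0.01 1; 0 0 0 0 0 0 1",
)

```text
time: 4.92
position: [0.5986, 0.2983, 0.1082]
tool_rot: [-2.305, -2.13, -0.001]
ft_force: [-1.5, -0.2, -0.5]
grip_width: 0.318
grip_force: 25.0
```

Request:
jog_arm(
  rows="0 0 3.3 0 0 0 1; 0 0 3.3 0 0 0 1; 0 0 0 0 0 0 1",
)

```text
time: 5.3
position: [0.5981, 0.2913, 0.0397]
tool_rot: [-2.313, -2.124, 0.01]
ft_force: [-0.4, 0.2, -0.6]
grip_width: 0.317
grip_force: 25.0
```

Run:
```python
from h import *
plan([(599,294,9,85,1)],step=.03)
d=grab("scene"); cv2.imwrite("pics/s2.png",cv2.resize(d["img"][200:360,320:520],None,fx=3,fy=3))
```

```text
t 5.3 p [598.1 291.3  39.7] yaw 85.12 w 27.6 F [-0.4  0.2 -0.6]
0.1 0 1.5 0 0 0 1; 0.2 0.1 1.6 0 0 0 1
```

View pics/s2.png

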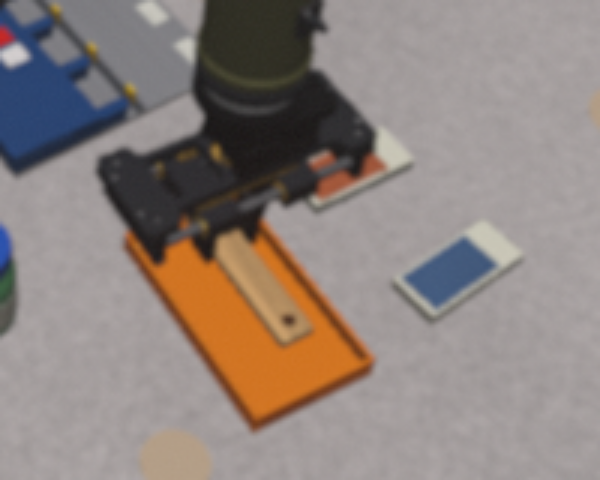

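The rib hangs over the middle of the tray (crop 220–310, 240–340). I'll lower and release it.

Request:
jog_arm(
  rows="0.1 0 1.5 0 0 0 1; 0.1 0 1.4 0 0 0 1; 0 0 0 0 0 0 1; 0 0 0 0 0 0 0.1; 0 0 0 0 0 0 0.1",
)

```text
time: 5.98
position: [0.6004, 0.2965, 0.0142]
tool_rot: [2.312, 2.126, 0.002]
ft_force: [-1.0, -0.0, 0.2]
grip_width: 0.431
grip_force: 0.0
```

Request:
jog_arm(
  rows="0 0 0 0 0 0 0.1; 0 0 -3 0 0 0 0.1; 0 0 -5 0 0 0 0.1; 0 0 -5 0 0 0 1; 0 0 -5 0 0 0 1",
)

```text
time: 6.6
position: [0.5999, 0.2962, 0.1954]
tool_rot: [2.312, 2.126, 0.001]
ft_force: [0.7, 0.9, 0.5]
grip_width: 0.301
grip_force: 0.0
```

Run:
```python
from h import *
# knob: triangulate from dark blob in both views
rays=[]
for n,roi in(("top",(272,146,292,164)),("scene",(305,185,330,207))):
    d=grab(n); u0,v0,u1,v1=roi; v=cv2.resize(d["img"][v0:v1,u0:u1].max(2),None,fx=6,fy=6,interpolation=cv2.INTER_CUBIC)
    m=(v<45).astype(np.uint8); m=cv2.morphologyEx(m,cv2.MORPH_OPEN,np.ones((25,25)))
    k,l,s,c=cv2.connectedComponentsWithStats(m); i=1+s[1:,4].argmax(); c=(c[i]+.5)/6-.5+[u0,v0]; print(n,c,s[i])
    r=np.r_[(c-[d["cx"],d["cy"]])/d["f"],1]; r=R.from_rotvec(d["orientation"]).apply(r); rays.append((d["origin"],r/np.linalg.norm(r)))
A=sum(np.eye(3)-np.outer(r,r) for o,r in rays); b=sum((np.eye(3)-np.outer(r,r))@o for o,r in rays); print(np.linalg.solve(A,b)*1000)
plan([(655,120,190,0,1),(655,120,133,0,1)],step=.05)
```

```text
top [281.06738132 154.32140123] [  27   29   61   48 2612]Traceback (most recent call last):
  File "<stdin>", line 7, in <module>
ValueError: attempt to get argmax of an empty sequence
```

Run:
```python
from h import *
d=grab("top"); print(cast(d,[281.07,154.3],.14)*1000)
plan([(654,125,190,0,1),(654,125,133,0,1)],step=.05)
```

```text
[[654.76042536  54.59543998]]
t 6.75 p [601.5 297.6 197.6] yaw 85.19 w 15.0 F [ 0.1  0.3 -0.9]
-1.9 0.7 0.1 0 0 0.17 1; -1.7 1 0.1 0 0 0.16 1; -1.5 1.3 0.1 0 0 0.17 1; -1.3 1.6 0.1 0 0 0.16 1; -1 1.7 0.1 0 0 0.17 1
-0.7 1.9 0.1 0 0 0.16 1; -0.4 2 0 0 0 0.17 1; -0.1 2 0.1 0 0 0.16 1; 0.3 1.9 0 0 -0.01 0.17 1; 0 0 2.9 0 0 0 1
0 0 2.8 0 0 0 1
```

Knob measured at (655, 55), exactly where the geometry predicts.

Request:
jog_arm(
  rows="-1.9 0.7 0.1 0 0 0.17 1; -1.7 1 0.1 0 0 0.16 1; -1.5 1.3 0.1 0 0 0.17 1; -1.3 1.6 0.1 0 0 0.16 1; -1 1.7 0.1 0 0 0.17 1",
)

```text
time: 7.38
position: [0.628, 0.199, 0.1868]
tool_rot: [2.976, 1.005, -0.004]
ft_force: [-0.2, 0.0, -0.0]
grip_width: 0.005
grip_force: 0.0
```

Request:
jog_arm(
  rows="-0.7 1.9 0.1 0 0 0.16 1; -0.4 2 0 0 0 0.17 1; -0.1 2 0.1 0 0 0.16 1; 0.3 1.9 0 0 0 0.17 1; 0 0 2.9 0 0 0 1",
)

```text
time: 8.0
position: [0.6541, 0.1211, 0.1581]
tool_rot: [3.14, -0.013, 0.005]
ft_force: [-0.0, 0.0, -0.6]
grip_width: 0.009
grip_force: 0.0
```

Request:
jog_arm(
  rows="0 0 2.8 0 0 0 1; 0 0 0 0 0 0 1; 0 0 0 0 0 0 1",
)

```text
time: 8.38
position: [0.6524, 0.124, 0.1299]
tool_rot: [-3.142, 0.005, -0.0]
ft_force: [0.3, -0.1, 1.4]
grip_width: 0.006
grip_force: 0.0
```

Request:
jog_arm(
  rows="0.2 2 -0.3 0 0 0 1; 0 2 0 0 0 0 1; 0 2 0 0 0 0 1; 0 1.5 0 0 0 0 1; 0 1.5 0 0 0 0 1",
)

```text
time: 9.0
position: [0.6548, 0.0325, 0.1344]
tool_rot: [3.141, -0.006, 0.005]
ft_force: [-0.0, -0.0, 0.1]
grip_width: 0.004
grip_force: 0.0
```

Request:
jog_arm(
  rows="0 1.5 0 0 0 0 1; 0 1.5 0 0 0 0 1; 0 1 0 0 0 0 1; 0 0 0 0 0 0 1",
)

```text
time: 9.5
position: [0.6533, -0.0094, 0.1317]
tool_rot: [3.14, -0.011, -0.003]
ft_force: [1.0, 0.1, -1.0]
grip_width: 0.005
grip_force: 0.0
```

```bash
cat >> h.py <<'E'
def teeth(d):
    u0,v0,u1,v1=245,188,350,200; k=6
    c=cv2.resize(d["img"][v0:v1,u0:u1],None,fx=k,fy=k,interpolation=cv2.INTER_CUBIC)
    m=cv2.inRange(cv2.cvtColor(c,cv2.COLOR_BGR2HSV),(23,110,80),(35,255,255))
    n,l,s,ce=cv2.connectedComponentsWithStats(m)
    return np.round([cast(d,(ce[i]+.5)/k-.5+[u0,v0],.019)[0]*1000 for i in range(1,n) if s[i,4]>36],1).tolist()
E
python3 - <<'E'
from h import *
d=grab("top"); print(teeth(d)); plan([(654,40,210,0,1)])
cv2.imwrite("pics/t3.png",cv2.resize(d["img"][135:265,140:460],None,fx=2.5,fy=2.5))
E
```

```text
[[553.7, 63.5]]
t 9.55 p [653.4  -7.9 131.9] yaw -0.3 w 1.0 F [-0.2 -0.1  0. ]
0 -2.4 -3.9 0 0 0 1; 0 -2.4 -3.9 0 0 -0.01 1
```

View pics/t3.png

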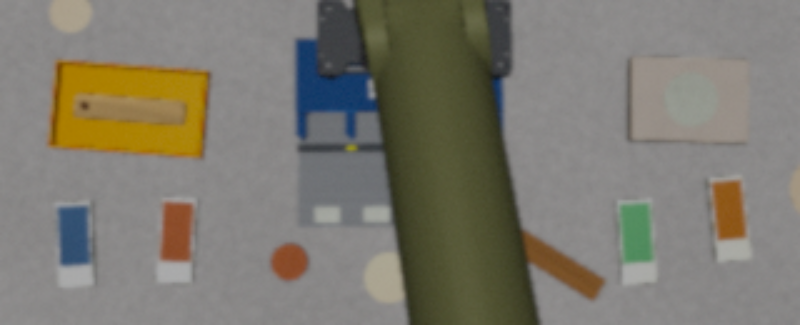

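Tooth 4 sits at y=63.5 (magazine 57), so the gate is at blue, and the rib lies in the tray (crop 130,108). The brown tile is next, for mouth3.

Request:
jog_arm(
  rows="0 -2.4 -3.9 0 0 0 1; 0 -2.4 -3.9 0 0 0 1",
)

```text
time: 9.8
position: [0.6534, 0.0424, 0.2106]
tool_rot: [3.142, -0.006, -0.003]
ft_force: [0.0, 1.2, 1.0]
grip_width: 0.004
grip_force: 0.0
```

Run:
```python
from h import *
d=grab("top"); print(teeth(d),tiles(d))
plan([(411,272.5,110,-3.6,-.4),(411,272.5,40,-3.6,-.4)])
```

```text
[[554.4, -108.7], [554.2, -53.2]] {'blue': array([453.2, 389.7,  69.8,  36.9,   3.8]), 'brown': array([446.7, 271. , 102.6,  42.5,  -3.4]), 'green': array([ 440.5, -273.6,  102.3,   42.5,    2.3]), 'amber': array([ 467.2, -383.9,  101.9,   43.4,    5.7])}
t 9.85 p [655.9  48.5 217.6] yaw 0.11 w 0.4 F [1.7 3.3 4.5]
-3.5 -3.2 1.5 0 0 0.01 -0.4; -3.5 -3.2 1.5 0 0 0.01 -0.4; -3.6 -3.1 1.5 0 0 0.01 -0.4; -3.6 -3.1 1.5 0 0 0.01 -0.4; -3.6 -3.1 1.6 0 0 0.01 -0.4
-3.7 -3 1.5 0 0 0.01 -0.4; -3.7 -3 1.6 0 -0.01 0 -0.4; 0 0 3.5 0 0 0 -0.4; 0 0.1 3.5 0 0 0 -0.4
```

Request:
jog_arm(
  rows="-3.5 -3.2 1.5 0 0 0.01 -0.4; -3.5 -3.2 1.5 0 0 0.01 -0.4; -3.6 -3.1 1.5 0 0 0.01 -0.4; -3.6 -3.1 1.5 0 0 0.01 -0.4; -3.6 -3.1 1.6 0 0 0.01 -0.4",
)

```text
time: 10.48
position: [0.4782, 0.2041, 0.134]
tool_rot: [3.14, -0.083, 0.001]
ft_force: [0.5, 0.4, 0.2]
grip_width: 0.484
grip_force: 0.0
```

Request:
jog_arm(
  rows="-3.7 -3 1.5 0 0 0.01 -0.4; -3.7 -3 1.6 0 0 0 -0.4; 0 0 3.5 0 0 0 -0.4; 0 0 3.5 0 0 0 -0.4; 0 0 0 0 0 0 -0.4",
)

```text
time: 11.1
position: [0.4067, 0.2661, 0.0313]
tool_rot: [3.137, -0.097, -0.008]
ft_force: [-0.2, 0.2, 0.3]
grip_width: 0.697
grip_force: 0.0
```

Run:
```python
from h import *
plan([(411,272.5,3,-3.5,-.4)],step=.03)
d=grab("scene"); cv2.imwrite("pics/s4.png",cv2.resize(d["img"][180:320,360:520],None,fx=3,fy=3))
```

```text
t 11.1 p [406.7 266.1  31.3] yaw -3.55 w 60.6 F [-0.2  0.2  0.3]
0.4 -0.7 2.8 0 0.01 0 -0.4
```

View pics/s4.png

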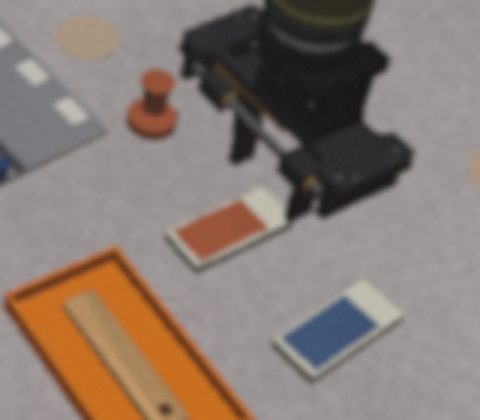

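The fingers straddle the near end of the brown tile (crop 270,210). I'll lower and grip.

Request:
jog_arm(
  rows="0.4 -0.6 1.4 0 0.01 0 -0.4; 0 0 1.4 0 0 0 -0.4; 0 0 0 0 0 0 0.5; 0 0 0 0 0 0 0.5; 0 0 0 0 0 0 0.5",
  force=35,
)

```text
time: 11.78
position: [0.4141, 0.273, 0.0059]
tool_rot: [3.14, -0.1, 0.017]
ft_force: [-0.2, 0.8, -0.9]
grip_width: 0.476
grip_force: 35.0
```

Request:
jog_arm(
  rows="0 0 0 0 0 0 0.5; 0 0 -2 0 0 0 0.5; 0 0 -4 0 0 0 0.5; 0 0 -3 0 0 0 0.5; 0 0 0 0 0 0 0.5",
)

```text
time: 12.4
position: [0.4146, 0.274, 0.0979]
tool_rot: [-3.138, 0.1, -0.023]
ft_force: [-0.1, -0.1, -1.7]
grip_width: 0.474
grip_force: 35.0
```

Run:
```python
from h import *
plan([(471,93.2,90,.2,.5),(471,93.2,30,.2,.5)],step=.04)
```

```text
t 12.4 p [414.6 274.   97.9] yaw -3.63 w 41.2 F [-0.1 -0.1 -1.7]
1.4 3.5 0.2 0 0 -0.01 0.5; 1.3 3.6 0.2 0 0 -0.01 0.5; 1.3 3.6 0.2 0 0 -0.02 0.5; 1.2 3.6 0.1 0 -0.01 -0.01 0.5; 1.1 3.5 0.1 0 0 -0.02 0.5
0 0 3 0 0 0 0.5; 0 0 3 0 0 0 0.5
```

Request:
jog_arm(
  rows="1.4 3.5 0.2 0 0 -0.01 0.5; 1.3 3.6 0.2 0 0 -0.01 0.5; 1.3 3.6 0.2 0 0 -0.02 0.5; 1.2 3.6 0.1 0 0 -0.01 0.5; 1.1 3.5 0.1 0 0 -0.02 0.5",
)

```text
time: 13.02
position: [0.4681, 0.091, 0.0867]
tool_rot: [3.14, 0.011, 0.012]
ft_force: [0.7, 0.4, -1.8]
grip_width: 0.477
grip_force: 35.0
```

Request:
jog_arm(
  rows="0 0 3 0 0 0 0.5; 0 0 3 0 0 0 0.5; 0 0 0 0 0 0 0.5; 0 0 0 0 0 0 0.5",
)

```text
time: 13.52
position: [0.4696, 0.0928, 0.0284]
tool_rot: [3.141, 0.011, 0.015]
ft_force: [0.3, -0.1, -0.6]
grip_width: 0.474
grip_force: 35.0
```

Run:
```python
from h import *
plan([(471,93.2,13,.2,.5),(537,93.2,13,.2,.5)],step=.02)
d=grab("scene"); cv2.imwrite("pics/s5.png",cv2.resize(d["img"][160:280,320:460],None,fx=4,fy=4))
```

```text
t 13.53 p [469.6  92.8  28.4] yaw 0.41 w 41.2 F [ 0.3 -0.1 -0.6]
0.1 0 1.5 0 -0.01 0 0.5; 1.7 0 0 0 0 0 0.5; 1.6 0 0 0 0 0 0.5; 1.7 0 0 0 0 0 0.5; 1.6 0 0 0 0 0 0.5
```

View pics/s5.png

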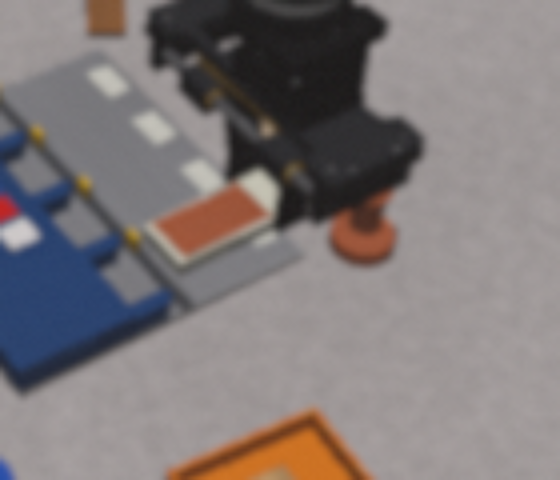

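The brown tile is in line with the outermost lane (crop 150–270, 180–260). I'll lower it and slide it in.

Request:
jog_arm(
  rows="0.1 0 1.5 0 -0.01 0 0.5; 0 0 0 0 0 0 0.5; 1 0 0 0 0 0 0.5; 1 0 0 0 0 0 0.5; 1 0 0 0 0 0 0.5",
)

```text
time: 14.2
position: [0.5018, 0.0927, 0.0134]
tool_rot: [3.141, 0.01, 0.001]
ft_force: [-0.5, -0.6, -0.9]
grip_width: 0.472
grip_force: 35.0
```

Request:
jog_arm(
  rows="1 0 0 0 0 0 0.5; 1 0 0 0 0 0 0.5; 1 0 0 0 0 0 0.5; 0.5 0 0 0 0 0 0.5; 0 0 0 0 0 0 0.5",
)

```text
time: 14.82
position: [0.5359, 0.093, 0.0131]
tool_rot: [3.141, 0.011, -0.0]
ft_force: [0.3, -0.2, -1.2]
grip_width: 0.477
grip_force: 35.0
```

Request:
jog_arm(
  rows="0 0 0 0 0 0 -0.3; 0 0 0 0 0 0 -0.3; 0 0 -2 0 0 0 -0.3; 0 0 -2 0 0 0 1; -4.5 0 0 0 0 0 1",
)

```text
time: 15.45
position: [0.4942, 0.0933, 0.0556]
tool_rot: [-3.14, -0.009, -0.01]
ft_force: [-0.4, 1.1, -0.6]
grip_width: 0.504
grip_force: 0.0
```

Request:
jog_arm(
  rows="0 0 0 0 0 0 1; 0 0 0 0 0 0 1; 0 0 2 0 0 0 1; 0 0 2.3 0 0 0 1; 0 0 0 0 0 0 1",
)

```text
time: 16.08
position: [0.4899, 0.0924, 0.0088]
tool_rot: [3.141, 0.01, -0.005]
ft_force: [0.3, -0.1, 0.1]
grip_width: 0.02
grip_force: 0.0
```

Request:
jog_arm(
  rows="1 0 0 0 0 0 1; 1 0 0 0 0 0 1; 1 0 0 0 0 0 1; 1 0 0 0 0 0 1; 1 0 0 0 0 0 1",
)

```text
time: 16.7
position: [0.5414, 0.093, 0.0103]
tool_rot: [3.141, 0.011, -0.0]
ft_force: [-1.7, 0.1, 0.9]
grip_width: 0.007
grip_force: 0.8
```

Run:
```python
from h import *
plan([(559,93.4,10,.2,1)],step=.02)
```

```text
t 16.7 p [541.4  93.   10.3] yaw 0.39 w 0.6 F [-1.7  0.1  0.9]
1.8 0 0 0 0 0 1
```

Request:
jog_arm(
  rows="0.8 0 0 0 0 0 1; 0.6 0 0 0 0 0 1; 0.4 0 0 0 0 0 1; 0 0 0 0 0 0 1",
)

```text
time: 17.2
position: [0.5591, 0.0932, 0.0102]
tool_rot: [3.141, 0.011, 0.001]
ft_force: [0.5, 0.2, 0.4]
grip_width: 0.002
grip_force: 0.0
```

Request:
jog_arm(
  rows="0 0 -4 0 0 0 0; -2 0 -5 0 0 0 -0.4; -2 -5 -4 0 0 0 -0.4; 0 -5 0 0 0 0 -0.4; 0 -5 0 0 0 0 -0.4",
)

```text
time: 17.82
position: [0.5197, 0.2408, 0.1387]
tool_rot: [3.141, 0.009, 0.005]
ft_force: [0.5, 0.2, -0.7]
grip_width: 0.489
grip_force: 0.0
```

Run:
```python
from h import *
d=grab("top"); print(teeth(d),tiles(d))
cv2.imwrite("pics/t5.png",cv2.resize(d["img"][135:265,140:460],None,fx=2.5,fy=2.5))
```

```text
[[554.2, -51.8], [554.4, -108.7], [554.1, 5.9], [553.6, 63.5]] {'blue': array([4.453e+02, 3.889e+02, 1.534e+02, 1.286e+02, 4.000e-01]), 'brown': array([447.5, 288.2, 153.1,  95.4,   0.5]), 'green': array([ 440.5, -273.8,  102.2,   42.8,    2.4]), 'amber': array([ 467.2, -383.6,  102. ,   43. ,    6.2])}
```

View pics/t5.png

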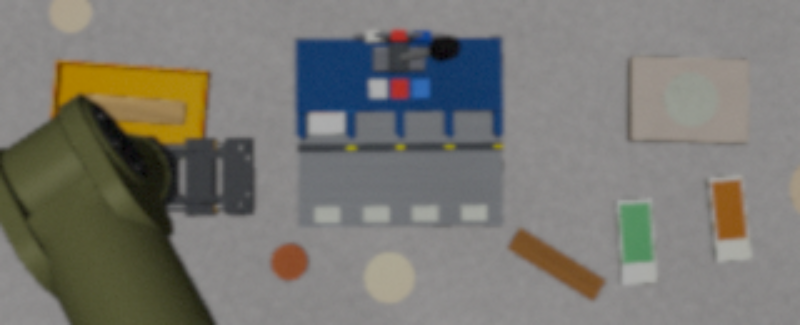

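The brown tile is in sleeve 3 (white at crop 326,123) and the lever is at blue. Next I'll measure the blue tile from the first, unoccluded picture.

Run:
```python
from h import *
d=grab("top"); d["img"]=cv2.imread("pics/top0.png")
x0,y0,k=152,208,6
c=cv2.resize(d["img"][y0:y0+48,x0:x0+36],None,fx=k,fy=k,interpolation=cv2.INTER_CUBIC)
m=tile_masks(c); m=cv2.morphologyEx(m,cv2.MORPH_CLOSE,np.ones((13,13))); m=cv2.morphologyEx(m,cv2.MORPH_OPEN,np.ones((9,9)))
n,l,s,ce=cv2.connectedComponentsWithStats(m); i=1+s[1:,4].argmax()
px=np.argwhere(l==i)[:,::-1]; r=rect(cast(d,(px+.5)/k-.5+[x0,y0],.012)); print(r)
t=np.radians(r[4]); g=r[:2]-34*np.array([np.cos(t),np.sin(t)]); print(g)
plan([(g[0],g[1],120,r[4],-.4),(g[0],g[1],40,r[4],-.4)])
```

```text
[442.5 390.3  99.   39.3   3.6]
[408.56709123 388.16512234]
t 17.93 p [517.3 247.1 138.2] yaw 0.92 w 50.5 F [ 0.4  0.8 -0.8]
-2.7 -3.6 0.5 0 0 -0.01 -0.4; -2.6 -3.6 0.5 0 0 -0.01 -0.4; -2.6 -3.6 0.4 0 0 -0.01 -0.4; -2.5 -3.6 0.5 0 0 -0.02 -0.4; 0 0 4 0 0 0 -0.4
0 0 4 0 0 0 -0.4
```

Request:
jog_arm(
  rows="-2.7 -3.6 0.5 0 0 -0.01 -0.4; -2.6 -3.6 0.5 0 0 -0.01 -0.4; -2.6 -3.6 0.4 0 0 -0.01 -0.4; -2.5 -3.6 0.5 0 0 -0.02 -0.4; 0 0 4 0 0 0 -0.4",
)

```text
time: 18.55
position: [0.4108, 0.3866, 0.0808]
tool_rot: [-3.135, -0.1, -0.008]
ft_force: [-0.1, -0.3, 0.3]
grip_width: 0.697
grip_force: 0.0
```

Request:
jog_arm(
  rows="0 0 4 0 0 0 -0.4; 0 0 0 0 0 0 -0.4",
)

```text
time: 18.8
position: [0.4102, 0.3786, 0.0354]
tool_rot: [3.135, 0.089, -0.008]
ft_force: [-0.6, 0.1, 0.9]
grip_width: 0.698
grip_force: 0.0
```

```bash
cat >> h.py <<'E'
GL=dict(blue=((100,90,50),(116,255,255)),green=((50,70,60),(85,255,255)),brown=((4,130,70),(14,255,255)),amber=((9,150,70),(20,255,255)))
def patch(d,n,lim=((300,650),(-500,500)),z=.012):
    """glaze patch rects within world x,y limits (mm)"""
    m=cv2.inRange(cv2.cvtColor(d["img"],cv2.COLOR_BGR2HSV),*GL[n]); out=[]
    for q in cv2.findContours(m,cv2.RETR_EXTERNAL,cv2.CHAIN_APPROX_NONE)[0]:
        if cv2.contourArea(q)<20: continue
        w=cast(d,q[:,0].astype(float),z); r=rect(w)
        if lim[0][0]<r[0]<lim[0][1] and lim[1][0]<r[1]<lim[1][1] and 30<r[2]<110 and r[3]<60: out.append(r)
    return out
E
python3 - <<'E'
from h import *
d=grab("scene"); print("now",patch(d,"blue",((380,500),(320,460))))
for n in("green","amber"): print(n,patch(d,n))
d["img"]=cv2.imread("pics/scene0.png"); print("start",patch(d,"blue",((380,500),(320,460))))
for n in("green","amber"): print(n,patch(d,n))
plan([(408.6,388.2,5,3.6,-.4)],step=.025)
E
```

```text
now [array([451.3, 391.4,  63.3,  29.7,   2.5])]
green [array([ 448.4, -271.3,   60.3,   28.5,    2.8])]
amber [array([ 475.4, -381.1,   56.1,   21.1,    5.2])]
start [array([451.4, 391.5,  63.1,  30. ,   2.5])]
green [array([ 448.4, -271.3,   60.3,   28.5,    2.8])]
amber [array([ 474.5, -382.1,   58.1,   23.1,    4.9])]
t 18.85 p [411.6 380.2  37.6] yaw 3.24 w 60.8 F [ 0.6 -0.3  0.7]
-0.1 -0.4 1.6 0 0 0 -0.4; -0.1 -0.4 1.7 0 0 -0.01 -0.4
```

The blue tile hasn't moved.

Request:
jog_arm(
  rows="-0.1 -0.8 0 0 0 0 -0.4; 0 0 1.6 0 0 0 -0.4; 0 0 1.6 0 0 0 -0.4; 0 0 0 0 0 0 0.5; 0 0 0 0 0 0 0.5",
)

```text
time: 19.48
position: [0.4104, 0.389, 0.0061]
tool_rot: [3.139, 0.089, -0.001]
ft_force: [0.3, -0.1, -0.5]
grip_width: 0.55
grip_force: 0.0
```

Request:
jog_arm(
  rows="0 0 0 0 0 0 0.5; 0 0 0 0 0 0 0.5; 0 0 -3 0 0 0 0.5; 0 0 -5 0 0 0 0.5; 0 0 0 0 0 0 0.5",
)

```text
time: 20.1
position: [0.4128, 0.3917, 0.0906]
tool_rot: [-3.136, -0.089, -0.011]
ft_force: [0.5, -0.4, -1.7]
grip_width: 0.474
grip_force: 34.9
```

Run:
```python
from h import *
plan([(470,35.2,90,.2,.5),(470,35.2,30,.2,.5)],step=.045)
```

```text
t 20.1 p [412.8 391.7  90.6] yaw 3.25 w 41.3 F [ 0.5 -0.4 -1.7]
0.4 4 0 0 0 0.01 0.5; 0.5 4 0 0 0 0.01 0.5; 0.5 4 0 0 0 0 0.5; 0.5 4 0 0 0 0.01 0.5; 0.5 4 0 0 0 0 0.5
0.5 4 0 0 0 0.01 0.5; 0.6 3.9 0 0 0 0 0.5; 0.6 4 0 0 0 0.01 0.5; 0.5 3.9 -0.1 0 -0.01 0 0.5; 0 0 3 0 0 0 0.5
0.1 0 3 0 0 0 0.5
```

Request:
jog_arm(
  rows="0.4 4 0 0 0 0.01 0.5; 0.5 4 0 0 0 0.01 0.5; 0.5 4 0 0 0 0 0.5; 0.5 4 0 0 0 0.01 0.5; 0.5 4 0 0 0 0 0.5",
)

```text
time: 20.72
position: [0.4421, 0.1885, 0.0856]
tool_rot: [3.14, 0.042, -0.002]
ft_force: [0.5, -0.8, -1.5]
grip_width: 0.476
grip_force: 34.9
```

Request:
jog_arm(
  rows="0.5 4 0 0 0 0.01 0.5; 0.6 3.9 0 0 0 0 0.5; 0.6 4 0 0 0 0.01 0.5; 0.5 3.9 -0.1 0 0 0 0.5; 0 0 3 0 0 0 0.5",
)

```text
time: 21.35
position: [0.4693, 0.0287, 0.0583]
tool_rot: [3.139, 0.001, 0.007]
ft_force: [-0.3, 0.9, -2.0]
grip_width: 0.475
grip_force: 34.9
```

Request:
jog_arm(
  rows="0.1 0 3 0 0 0 0.5; 0 0 0 0 0 0 0.5; 0 0 0 0 0 0 0.5",
)

```text
time: 21.72
position: [0.4686, 0.0328, 0.028]
tool_rot: [3.141, 0.011, 0.001]
ft_force: [0.5, -0.7, -0.6]
grip_width: 0.477
grip_force: 34.9
```

Run:
```python
from h import *
d=grab("scene"); print(patch(d,"blue",((400,580),(0,80)),.035))
plan([(470,35.2,12.5,.2,.5)],step=.02)
```

```text
[array([511.1,  35. ,  61.1,  27.8,  -1.1])]
t 21.77 p [469.1  32.9  28.5] yaw 0.41 w 41.3 F [-0.3 -0.4 -1.2]
0.1 -0.2 1.6 0 0 0 0.5
```

Request:
jog_arm(
  rows="0.1 -0.2 1.5 0 0 0 0.5; 0 0 0 0 0 0 0.5; 1 0 0 0 0 0 0.5; 1 0 0 0 0 0 0.5; 1 0 0 0 0 0 0.5",
)

```text
time: 22.4
position: [0.5, 0.035, 0.0124]
tool_rot: [3.141, 0.011, -0.0]
ft_force: [-1.0, 0.7, -1.2]
grip_width: 0.474
grip_force: 34.9
```

Request:
jog_arm(
  rows="1 0 0 0 0 0 0.5; 1 0 0 0 0 0 0.5; 1 0 0 0 0 0 0.5; 0.5 0 0 0 0 0 0.5; 0 0 0 0 0 0 0.5",
)

```text
time: 23.02
position: [0.5345, 0.0351, 0.0124]
tool_rot: [3.141, 0.011, -0.0]
ft_force: [0.4, -0.8, -1.3]
grip_width: 0.472
grip_force: 34.9
```

Run:
```python
from h import *
plan([(536,35.2,12.5,.2,.5)],step=.02)
```

```text
t 23.02 p [534.5  35.1  12.4] yaw 0.39 w 41.1 F [ 0.4 -0.8 -1.3]
0.2 0 0 0 0 0 0.5
```

Request:
jog_arm(
  rows="0 0 0 0 0 0 -0.3; 0 0 0 0 0 0 -0.3; 0 0 -2 0 0 0 -0.3; 0 0 -2 0 0 0 1; -4.5 0 0 0 0 0 1",
)

```text
time: 23.65
position: [0.4928, 0.0354, 0.0549]
tool_rot: [-3.141, -0.01, -0.01]
ft_force: [-0.4, 1.1, -0.1]
grip_width: 0.503
grip_force: 0.0
```

Request:
jog_arm(
  rows="0 0 0 0 0 0 1; 0 0 0 0 0 0 1; 0 0 2 0 0 0 1; 0 0 2.2 0 0 0 1; 0 0 0 0 0 0 1",
)

```text
time: 24.28
position: [0.4885, 0.0348, 0.0092]
tool_rot: [3.141, 0.011, -0.005]
ft_force: [-1.0, -0.9, 0.3]
grip_width: 0.015
grip_force: 0.0
```

Request:
jog_arm(
  rows="1 0 0 0 0 0 1; 1 0 0 0 0 0 1; 1 0 0 0 0 0 1; 1 0 0 0 0 0 1; 1 0 0 0 0 0 1",
)

```text
time: 24.9
position: [0.54, 0.0351, 0.0106]
tool_rot: [3.141, 0.011, -0.0]
ft_force: [-0.7, 0.0, 0.9]
grip_width: 0.01
grip_force: 0.6
```

Request:
jog_arm(
  rows="0.8 0 0 0 0 0 1; 0.6 0 0 0 0 0 1; 0.5 0 0 0 0 0 1; 0 0 0 0 0 0 1",
)

```text
time: 25.4
position: [0.5588, 0.0352, 0.0105]
tool_rot: [3.141, 0.011, 0.001]
ft_force: [0.1, -0.2, 0.6]
grip_width: 0.004
grip_force: 0.0
```

Request:
jog_arm(
  rows="0 0 -4 0 0 0 0; -2 0 -5 0 0 0 -0.25; -4 2 -2 0 0 0 -0.25; -2 5 0 0 0 0 -0.25; -1 5 0 0 0 0 -0.25",
)

```text
time: 26.02
position: [0.4684, -0.0864, 0.1214]
tool_rot: [3.139, 0.013, 0.003]
ft_force: [0.5, -0.1, 0.9]
grip_width: 0.485
grip_force: 0.0
```

Request:
jog_arm(
  rows="-1 5 0 0 0 0 -0.25; -1 5 0 0 0 0 -0.25; 0 0 0 0 0 0 -0.25",
)

```text
time: 26.4
position: [0.4483, -0.19, 0.1208]
tool_rot: [3.139, -0.002, 0.0]
ft_force: [0.1, 1.9, 0.4]
grip_width: 0.624
grip_force: 0.0
```

Run:
```python
from h import *
d=grab("top"); print(tiles(d)); e=grab("scene")
for n in("green","amber"): print(n,patch(d,n),patch(e,n))
plan([(412.5,-275,110,2.3,-.25),(412.5,-275,40,2.3,-.25)],step=.04)
```

```text
Traceback (most recent call last):
  File "h.py", line 31, in tiles
    q=max(cs,key=lambda q:cv2.pointPolygonTest(q,(22.*k,26.*k),True))
ValueError: max() iterable argument is empty
```

Run:
```python
from h import *
d=grab("top"); e=grab("scene")
for n in("green","amber"): print(n,patch(d,n),patch(e,n))
try: print(tiles(d,dict(green=SEED["green"],amber=SEED["amber"])))
except Exception as x: print(x)
plan([(412.5,-275,110,2.3,-.25),(412.5,-275,40,2.3,-.25)],step=.04)
```

```text
green [] [array([ 448.4, -271.3,   60.3,   28.5,    2.8])]
amber [array([ 4.212e+02,  1.367e+02,  3.510e+01,  3.230e+01, -1.000e-01]), array([ 493.2, -408. ,   63.6,   29.6,    5.8]), array([612.6, 406.4, 108.9,  43.2, -23.1])] [array([ 490.9, -405.7,   58.8,   22.8,    5.7])]
{'green': array([ 430.4, -273.2,  129.5,  128.4,   88.8]), 'amber': array([ 483.6, -408.6,  102.3,   42.8,    5.4])}
t 26.55 p [ 450.1 -184.4  120.7] yaw 0.45 w 54.3 F [ 1.1  0.2 -0.1]
-1.3 3 0.4 0 0 -0.01 -0.25; -1.3 3 0.3 0 0 -0.01 -0.25; -1.3 3 0.4 0 0 -0.01 -0.25; 0 0 3.5 0 0 0 -0.25; 0 0 3.5 0 0 0 -0.25
```

The amber tile has been knocked to about (484, -409). Green is unmoved, so I'll take it now.

Request:
jog_arm(
  rows="-1.3 3 0.4 0 0 -0.01 -0.25; -1.3 3 0.3 0 0 -0.01 -0.25; -1.3 3 0.4 0 0 -0.01 -0.25; 0 0 3.5 0 0 0 -0.25; 0 0 3.5 0 0 0 -0.25",
)

```text
time: 27.18
position: [0.4135, -0.2751, 0.0394]
tool_rot: [3.14, 0.061, 0.003]
ft_force: [0.6, -0.1, -0.4]
grip_width: 0.623
grip_force: 0.0
```

Request:
jog_arm(
  rows="0 0 0 0 0 0 -0.25; 0 0 0 0 0 0 -0.25",
)

```text
time: 27.42
position: [0.4137, -0.2756, 0.0409]
tool_rot: [3.14, 0.061, 0.002]
ft_force: [-0.1, -0.3, 0.1]
grip_width: 0.627
grip_force: 0.0
```

Run:
```python
from h import *
plan([(412.5,-275,5,2.3,-.25)],step=.025)
```

```text
t 27.43 p [ 413.7 -275.6   40.9] yaw 2.22 w 54.6 F [-0.1 -0.3  0.1]
-0.1 0 1.8 0 0 0 -0.25; 0 -0.1 1.8 0 0 0 -0.25
```

Request:
jog_arm(
  rows="-0.1 0 1.8 0 0 0 -0.25; 0 0 1.7 0 0 0 -0.25; 0 0 0 0 0 0 0.5; 0 0 0 0 0 0 0.5; 0 0 0 0 0 0 0.5",
)

```text
time: 28.05
position: [0.4117, -0.2764, 0.0053]
tool_rot: [3.14, 0.058, 0.001]
ft_force: [0.6, 0.7, -0.6]
grip_width: 0.481
grip_force: 34.8
```

Request:
jog_arm(
  rows="0 0 0 0 0 0 0.5; 0 0 -3 0 0 0 0.5; 0 0 -5 0 0 0 0.5; 0 0 0 0 0 0 0.5",
)

```text
time: 28.55
position: [0.4142, -0.278, 0.089]
tool_rot: [3.135, 0.057, 0.011]
ft_force: [0.9, -1.1, -1.4]
grip_width: 0.478
grip_force: 34.8
```

Run:
```python
from h import *
plan([(475,-22.8,85,.2,.5),(475,-22.8,30,.2,.5)],step=.045)
```

```text
t 28.55 p [ 414.2 -278.    89. ] yaw 2.1 w 41.6 F [ 0.9 -1.1 -1.4]
1.2 -4.2 0 0 0 0.01 0.5; 1.1 -4.2 0.1 0 0 0 0.5; 1.1 -4.2 0 0 0 0.01 0.5; 1.1 -4.3 0.1 0 0 0 0.5; 1.1 -4.2 0 0 0 0.01 0.5
1 -4.3 0.1 0.01 -0.01 0 0.5; 0 0 2.7 0 0 0 0.5; 0 0 2.8 0 0 0 0.5
```

Request:
jog_arm(
  rows="1.2 -4.2 0 0 0 0.01 0.5; 1.1 -4.2 0.1 0 0 0 0.5; 1.1 -4.2 0 0 0 0.01 0.5; 1.1 -4.3 0.1 0 0 0 0.5; 1.1 -4.2 0 0 0 0.01 0.5",
)

```text
time: 29.18
position: [0.4614, -0.0624, 0.0817]
tool_rot: [3.141, 0.01, -0.002]
ft_force: [1.8, -0.5, 0.0]
grip_width: 0.475
grip_force: 34.8
```

Request:
jog_arm(
  rows="1 -4.3 0.1 0 0 0 0.5; 0 0 2.7 0 0 0 0.5; 0 0 2.8 0 0 0 0.5; 0 0 0 0 0 0 0.5; 0 0 0 0 0 0 0.5",
)

```text
time: 29.8
position: [0.472, -0.0208, 0.0269]
tool_rot: [3.141, 0.01, 0.0]
ft_force: [-0.2, 0.0, -0.4]
grip_width: 0.477
grip_force: 34.8
```

Run:
```python
from h import *
d=grab("scene"); print(patch(d,"green",((400,580),(-80,30)),.035))
plan([(475,-22.8,12.5,.2,.5)],step=.02)
```

```text
[array([509.9, -17.3,  61.6,  30.6,   3.3])]
t 29.85 p [472.5 -20.9  27.4] yaw 0.37 w 41.5 F [-0.1 -0.  -1.4]
0.2 0.2 1.5 0 0 0 0.5
```

Run:
```python
from h import *
d=grab("scene"); cv2.imwrite("pics/s6.png",cv2.resize(d["img"][150:250,290:410],None,fx=5,fy=5,interpolation=cv2.INTER_CUBIC))
print(patch(d,"green",((400,580),(-80,30)),.032)); s=ctrl.get_state(); print(s["grip_width"]*87,s["torque"])
```

```text
[array([507.6, -20.6,  62.1,  30.6,   1.5])]
41.3709616566186 [0.00100775 0.02546905 0.02171123]
```

View pics/s6.png

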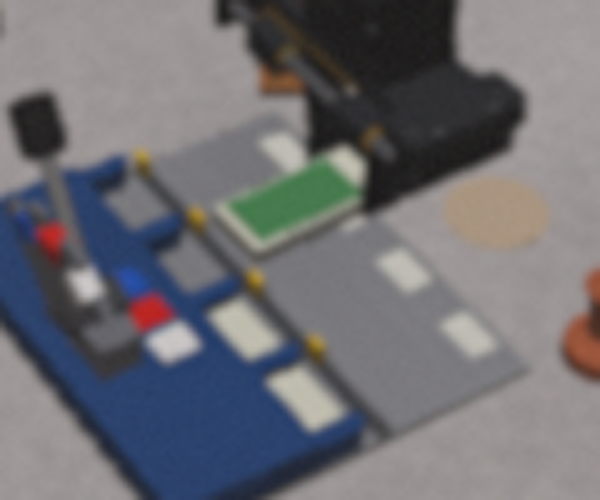

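The green tile is held straight above lane 1 (crop 220–365, 150–255), and two tiles are in sleeves 2 and 3. I'll slide it in.

Request:
jog_arm(
  rows="0 0.2 1.4 0 0 0 0.5; 0 0 0 0 0 0 0.5; 1 0 0 0 0 0 0.5; 1 0 0 0 0 0 0.5; 1 0 0 0 0 0 0.5",
)

```text
time: 30.52
position: [0.5024, -0.023, 0.0125]
tool_rot: [3.14, 0.01, -0.001]
ft_force: [-2.1, 0.1, 1.7]
grip_width: 0.475
grip_force: 34.9
```

Request:
jog_arm(
  rows="1 0 0 0 0 0 0.5; 1 0 0 0 0 0 0.5; 1 0 0 0 0 0 0.5; 0 0 0 0 0 0 0.5; 0 0 0 0 0 0 0.5",
)

```text
time: 31.15
position: [0.5316, -0.0221, 0.0119]
tool_rot: [3.141, 0.011, -0.001]
ft_force: [-1.4, -0.4, -3.1]
grip_width: 0.479
grip_force: 35.0
```

Request:
jog_arm(
  rows="0 0 0 0 0 0 -0.3; 0 0 0 0 0 0 -0.3; 0 0 -2 0 0 0 -0.3; 0 0 -2 0 0 0 1; -5 0 0 0 0 0 1",
)

```text
time: 31.78
position: [0.4867, -0.0222, 0.0554]
tool_rot: [-3.141, -0.011, -0.014]
ft_force: [-1.3, -0.1, 0.5]
grip_width: 0.5
grip_force: 0.0
```

Request:
jog_arm(
  rows="0 0 0 0 0 0 1; 0 0 0 0 0 0 1; 0 0 2 0 0 0 1; 0 0 2.2 0 0 0 1; 0 0 0 0 0 0 1",
)

```text
time: 32.4
position: [0.4817, -0.0224, 0.0095]
tool_rot: [-3.141, -0.011, 0.003]
ft_force: [0.1, -0.5, 0.3]
grip_width: 0.022
grip_force: 0.0
```

Request:
jog_arm(
  rows="1 0 0 0 0 0 1; 1 0 0 0 0 0 1; 1 0 0 0 0 0 1; 1 0 0 0 0 0 1; 1 0 0 0 0 0 1",
)

```text
time: 33.02
position: [0.5324, -0.0224, 0.0106]
tool_rot: [3.141, 0.011, -0.0]
ft_force: [-2.0, 0.7, 0.5]
grip_width: 0.002
grip_force: 0.7
```

Request:
jog_arm(
  rows="1 0 0 0 0 0 1; 0.8 0 0 0 0 0 1; 0.4 0 0 0 0 0 1; 0 0 0 0 0 0 1",
)

```text
time: 33.52
position: [0.5542, -0.0222, 0.0105]
tool_rot: [3.141, 0.011, 0.001]
ft_force: [-0.3, -0.0, -0.0]
grip_width: -0.002
grip_force: 0.0
```

Request:
jog_arm(
  rows="0.5 0 0 0 0 0 1; 0 0 0 0 0 0 1; 0 0 -4 0 0 0 0; -2 0 -5 0 0 0 -0.4; -4 2 -2 0 0 0 -0.4",
)

```text
time: 34.15
position: [0.5014, -0.0409, 0.124]
tool_rot: [3.141, 0.016, 0.01]
ft_force: [0.2, -0.7, 0.4]
grip_width: 0.26
grip_force: 0.0
```

Request:
jog_arm(
  rows="-1 5 0 0 0 0 -0.4; 0 5 0 0 0 0 -0.4; 0 5 0 0 0 0 -0.4; 0 5 0 0 0 0 -0.4; 0 0 0 0 0 0 -0.4",
)

```text
time: 34.78
position: [0.4891, -0.2478, 0.1208]
tool_rot: [3.139, -0.002, 0.0]
ft_force: [0.6, 1.0, -0.8]
grip_width: 0.694
grip_force: 0.0
```

Run:
```python
from h import *
d=grab("top"); e=grab("scene")
print(patch(d,"amber"),patch(e,"amber"))
print(tiles(d,dict(amber=(441,218))))
t=np.radians(5.4)
g=np.array([483.6,-408.6])-34*np.array([np.cos(t),np.sin(t)]); print(g)
plan([(*g,110,5.4,-.4),(*g,40,5.4,-.4)],step=.045)
```

```text
[array([ 4.212e+02,  1.367e+02,  3.510e+01,  3.230e+01, -1.000e-01]), array([613.3, 407. , 107.7,  38.3, -22.4])] [array([ 491.4, -405.9,   58.1,   23.2,    6.7])]
{'amber': array([ 479.5, -410.5,  153.9,  130.4,   -1.6])}
[ 449.7508932  -411.79968265]
t 34.88 p [ 490.2 -242.4  120.6] yaw 0.34 w 60.8 F [-0.1  0.2  0.7]
-1 4.2 0.3 0 0 -0.02 -0.4; -1.1 4.2 0.3 0 0 -0.02 -0.4; -1.2 4.2 0.2 0 0 -0.02 -0.4; -1.3 4.2 0.3 0 0 -0.03 -0.4; 0 0 3.5 0 0 0 -0.4
0 0 3.5 0 0 0 -0.4
```

Amber still lies at (484, -409) in the scene view.

Request:
jog_arm(
  rows="-1 4.2 0.3 0 0 -0.02 -0.4; -1.1 4.2 0.3 0 0 -0.02 -0.4; -1.2 4.2 0.2 0 0 -0.02 -0.4; -1.3 4.2 0.3 0 0 -0.03 -0.4; 0 0 3.5 0 0 0 -0.4",
)

```text
time: 35.5
position: [0.4511, -0.4167, 0.0772]
tool_rot: [3.131, 0.146, 0.006]
ft_force: [-0.5, 1.3, -0.9]
grip_width: 0.7
grip_force: 0.0
```

Request:
jog_arm(
  rows="0 0 3.5 0 0 0 -0.4; 0 0 0 0 0 0 -0.4; 0 0 0 0 0 0 -0.4",
)

```text
time: 35.88
position: [0.452, -0.4117, 0.0413]
tool_rot: [3.136, 0.155, 0.002]
ft_force: [1.1, -0.3, 1.3]
grip_width: 0.7
grip_force: 0.0
```

Run:
```python
from h import *
e=grab("scene"); print(patch(e,"amber"))
plan([(449.8,-411.8,5,5.4,-.4)],step=.025)
```

```text
[array([ 491. , -406.4,   58.9,   22.4,    7. ])]
t 35.92 p [ 452.1 -412.3   41.8] yaw 5.63 w 60.9 F [-0.9  0.3 -0.2]
-0.1 0 1.8 0 0 0 -0.4; -0.1 -0.1 1.9 0 0 0 -0.4
```

Request:
jog_arm(
  rows="-0.1 0 1.8 0 0 0 -0.4; -0.1 0 1.8 0 0 0 -0.4; 0 0 0 0 0 0 0.5; 0 0 0 0 0 0 0.5; 0 0 0 0 0 0 0.5",
)

```text
time: 36.55
position: [0.4486, -0.4125, 0.004]
tool_rot: [3.137, 0.152, -0.0]
ft_force: [0.1, 0.6, -0.6]
grip_width: 0.478
grip_force: 35.0
```

Request:
jog_arm(
  rows="0 0 0 0 0 0 0.5; 0 0 0 0 0 0 0.5; 0 0 -3 0 0 0 0.5; 0 0 -5 0 0 0 0.5; 0 0 0 0 0 0 0.5",
)

```text
time: 37.17
position: [0.4513, -0.4148, 0.0888]
tool_rot: [3.131, 0.152, 0.01]
ft_force: [0.5, -0.8, -0.4]
grip_width: 0.472
grip_force: 35.0
```

Run:
```python
from h import *
plan([(470,-80.9,88,.2,.5),(470,-80.9,28,.2,.5)],step=.045)
```

```text
t 37.17 p [ 451.3 -414.8   88.8] yaw 5.55 w 41.1 F [ 0.5 -0.8 -0.4]
0.6 -4.1 0 0 0 0.01 0.5; 0.6 -4.1 0 0 0 0.01 0.5; 0.6 -4.2 0 0 0 0.01 0.5; 0.5 -4.2 0 0 0 0.01 0.5; 0.5 -4.1 0 0 0 0.01 0.5
0.4 -4.2 0 0 0 0.01 0.5; 0.4 -4.1 -0.1 0 0 0.02 0.5; 0.3 -4.2 0 0.01 -0.01 0.01 0.5; 0 0 3 0 0 0 0.5; 0 0 3 0 0 0 0.5
```

Request:
jog_arm(
  rows="0.6 -4.1 0 0 0 0.01 0.5; 0.6 -4.1 0 0 0 0.01 0.5; 0.6 -4.2 0 0 0 0.01 0.5; 0.5 -4.2 0 0 0 0.01 0.5; 0.5 -4.1 0 0 0 0.01 0.5",
)

```text
time: 37.8
position: [0.4598, -0.2022, 0.0829]
tool_rot: [3.14, 0.073, -0.002]
ft_force: [0.6, 0.1, -1.5]
grip_width: 0.477
grip_force: 35.0
```

Request:
jog_arm(
  rows="0.4 -4.2 0 0 0 0.01 0.5; 0.4 -4.1 -0.1 0 0 0.02 0.5; 0.3 -4.2 0 0 0 0.01 0.5; 0 0 3 0 0 0 0.5; 0 0 3 0 0 0 0.5",
)

```text
time: 38.42
position: [0.4671, -0.0779, 0.0236]
tool_rot: [3.14, 0.013, 0.0]
ft_force: [0.3, -0.4, -1.7]
grip_width: 0.475
grip_force: 35.0
```

Request:
jog_arm(
  rows="0 0 0 0 0 0 0.5; 0 0 0 0 0 0 0.5",
)

```text
time: 38.67
position: [0.4677, -0.0787, 0.0251]
tool_rot: [3.141, 0.01, 0.001]
ft_force: [-0.7, 0.2, -1.3]
grip_width: 0.482
grip_force: 35.0
```

Run:
```python
from h import *
d=grab("scene"); print(patch(d,"amber",((400,580),(-130,-40)),.034))
plan([(471,-80.9,12.5,.2,.5)],step=.02)
```

```text
[array([511.9, -76.2,  59.3,  25.4,  -0. ])]
t 38.73 p [468.2 -78.9  25.6] yaw 0.37 w 41.4 F [ 0.2  0.3 -1.7]
0.3 0.2 1.3 0 0 0 0.5
```

Request:
jog_arm(
  rows="0.2 0.2 1.2 0 0 0 0.5; 0 0 0 0 0 0 0.5; 1 0 0 0 0 0 0.5; 1 0 0 0 0 0 0.5; 1 0 0 0 0 0 0.5",
)

```text
time: 39.35
position: [0.5007, -0.0803, 0.0129]
tool_rot: [3.141, 0.011, 0.001]
ft_force: [0.0, 0.2, -1.4]
grip_width: 0.474
grip_force: 35.0
```

Request:
jog_arm(
  rows="1 0 0 0 0 0 0.5; 1 0 0 0 0 0 0.5; 1 0 0 0 0 0 0.5; 0.5 0 0 0 0 0 0.5; 0 0 0 0 0 0 0.5",
)

```text
time: 39.98
position: [0.5346, -0.0801, 0.0125]
tool_rot: [3.141, 0.011, -0.0]
ft_force: [-0.3, -0.2, -1.9]
grip_width: 0.475
grip_force: 35.0
```

Request:
jog_arm(
  rows="0 0 0 0 0 0 -0.3; 0 0 0 0 0 0 -0.3; 0 0 -2 0 0 0 -0.3; 0 0 -2 0 0 0 1; -4.5 0 0 0 0 0 1",
)

```text
time: 40.6
position: [0.493, -0.0803, 0.0551]
tool_rot: [3.141, 0.012, 0.011]
ft_force: [-0.4, -0.4, 0.8]
grip_width: 0.504
grip_force: 0.0
```

Request:
jog_arm(
  rows="0 0 0 0 0 0 1; 0 0 0 0 0 0 1; 0 0 2 0 0 0 1; 0 0 2.2 0 0 0 1; 0 0 0 0 0 0 1",
)

```text
time: 41.22
position: [0.4887, -0.0801, 0.0093]
tool_rot: [-3.141, -0.011, 0.004]
ft_force: [-0.0, 0.8, -0.8]
grip_width: 0.02
grip_force: 0.0
```

Request:
jog_arm(
  rows="1 0 0 0 0 0 1; 1 0 0 0 0 0 1; 1 0 0 0 0 0 1; 1 0 0 0 0 0 1; 1 0 0 0 0 0 1",
)

```text
time: 41.85
position: [0.54, -0.0802, 0.0107]
tool_rot: [3.141, 0.011, -0.0]
ft_force: [-0.8, -0.6, 1.6]
grip_width: 0.007
grip_force: 0.7
```

Request:
jog_arm(
  rows="0.8 0 0 0 0 0 1; 0.6 0 0 0 0 0 1; 0.5 0 0 0 0 0 1; 0 0 0 0 0 0 1",
)

```text
time: 42.35
position: [0.559, -0.0799, 0.0106]
tool_rot: [3.141, 0.011, 0.001]
ft_force: [0.2, 0.1, -0.4]
grip_width: 0.007
grip_force: 0.0
```

Request:
jog_arm(
  rows="0 0 -4 0 0 0 1; -2 0 -5 0 0 0 1; -2 4 -5 0 0 0 1; 0 5 -1 0 0 0 1; 0 4 0 0 0 0 1",
)

```text
time: 42.98
position: [0.5213, -0.21, 0.1595]
tool_rot: [3.138, 0.009, 0.006]
ft_force: [0.3, -0.2, -0.4]
grip_width: 0.006
grip_force: 0.0
```

Run:
```python
from h import *
d=grab("top"); print(teeth(d))
cv2.imwrite("pics/t7.png",cv2.resize(d["img"][140:235,240:360],None,fx=6,fy=6,interpolation=cv2.INTER_CUBIC))
# rear edge of each tile seen in the open 35 mm: brightness profile along each lane at z=18 mm
for y in(-87,-29,29,87):
    xs=np.arange(-12,34,1.); p=np.c_[560.4+xs-.004*y,6.4+y+.004*xs,0*xs+18]/1000
    u=proj(d,p).astype(np.float32); v=cv2.remap(d["img"],u[None,:,0],u[None,:,1],cv2.INTER_LINEAR)[0].mean(1)
    g=np.gradient(v); sel=xs>-2; print(y,xs[sel][g[sel].argmax()],np.round(v[::4]))
plan([(654,-115,180,.2,1),(654,-115,133,.2,1)])
```

```text
[[554.4, -108.8], [554.0, 5.8], [554.3, -52.1], [553.7, 63.5]]
-87 10.0 [ 95.  68.  72. 107. 112. 119. 163. 171. 171. 171. 171. 161.]
-29 11.0 [ 93.  68.  71. 100. 112. 117. 156. 171. 171. 170. 171. 163.]
29 11.0 [ 95.  66.  71.  99. 115. 121. 154. 171. 171. 171. 172. 165.]
87 9.0 [ 97.  65.  69.  98. 113. 128. 158. 170. 171. 172. 171. 162.]
t 43.02 p [ 519.7 -216.8  158.4] yaw -0.08 w 0.4 F [ 0.8 -5.1 -0.2]
3.4 -2.5 -0.5 0 0 0 1; 3.3 -2.6 -0.6 0 0 0 1; 3.4 -2.5 -0.5 0 0 0 1; 3.3 -2.6 -0.6 0.01 0 0 1; 0 0 4.7 0 0 0 1
```

View pics/t7.png

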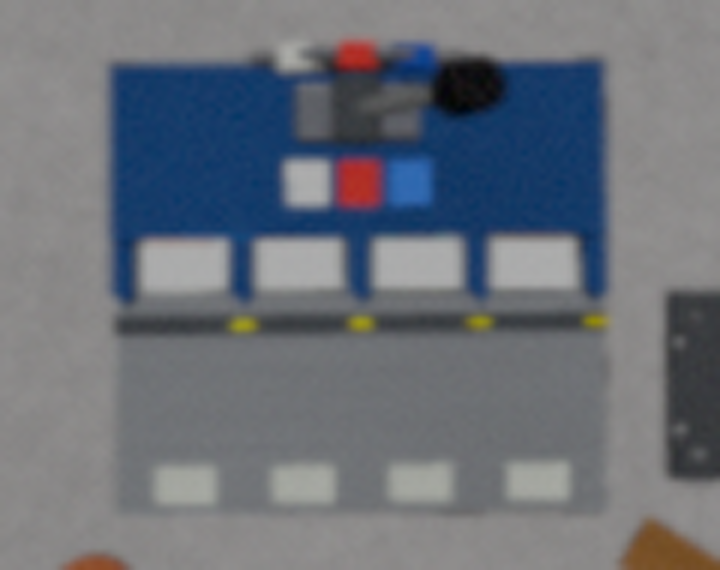

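All four tiles show in the sleeves with rear ends about 10 mm in from the mouths, i.e. fully home, and the lever is at blue (knob crop 468,85). Now to push it to red.

Request:
jog_arm(
  rows="3.4 -2.5 -0.5 0 0 0 1; 3.3 -2.6 -0.6 0 0 0 1; 3.4 -2.5 -0.5 0 0 0 1; 3.3 -2.6 -0.6 0 0 0 1; 0 0 4.6 0 0 0 1",
)

```text
time: 43.65
position: [0.6598, -0.0999, 0.1373]
tool_rot: [-3.141, -0.019, -0.018]
ft_force: [1.0, 0.2, -1.8]
grip_width: 0.006
grip_force: 0.0
```

Request:
jog_arm(
  rows="0 0 0 0 0 0 1; 0 0 0 0 0 0 1",
)

```text
time: 43.9
position: [0.654, -0.1053, 0.1341]
tool_rot: [3.14, 0.009, 0.001]
ft_force: [0.4, 0.1, -0.1]
grip_width: 0.005
grip_force: 0.0
```

Request:
jog_arm(
  rows="0 -1 0 0 0 0 1; 0 -1 0 0 0 0 1; 0 -1 0 0 0 0 1; 0 -1 0 0 0 0 1; 0 -1 0 0 0 0 1",
)

```text
time: 44.52
position: [0.6545, -0.0589, 0.135]
tool_rot: [3.134, 0.006, 0.004]
ft_force: [-1.3, -10.1, 6.4]
grip_width: 0.003
grip_force: 5.0
```

Request:
jog_arm(
  rows="0 -1 0 0 0 0 1; 0 -0.8 0 0 0 0 1; 0 -0.4 0 0 0 0 1; 0 0 0 0 0 0 1; 0 0 0 0 0 0 1",
)

```text
time: 45.15
position: [0.6529, -0.0319, 0.1324]
tool_rot: [3.141, 0.012, -0.002]
ft_force: [0.3, 0.3, -0.1]
grip_width: 0.006
grip_force: 0.0
```

Run:
```python
from h import *
print(teeth(grab("top")),ctrl.get_state()["position"])
```

```text
[[553.8, 29.8], [553.5, 87.3]] [ 0.65301799 -0.03216764  0.13243487]
```

The gate moved 23 mm, so the lever is at red. I'll retreat and check everything.

Request:
jog_arm(
  rows="0 2 0 0 0 0 1; 0 3 -3 0 0 0 1; -1 5 -5 0 0 0 1; -3 5 0 0 0 0 1; -3 5 0 0 0 0 1",
)

```text
time: 45.82
position: [0.5849, -0.2303, 0.2077]
tool_rot: [3.139, 0.008, 0.002]
ft_force: [0.9, -0.8, -0.5]
grip_width: 0.006
grip_force: 0.0
```

Request:
jog_arm(
  rows="-3 5 0 0 0 0 1; -3 5 0 0 0 0 1; 0 0 0 0 0 0 1; 0 0 0 0 0 0 1",
)

```text
time: 46.32
position: [0.5261, -0.3281, 0.2071]
tool_rot: [3.141, 0.008, 0.0]
ft_force: [-0.3, 0.1, -1.3]
grip_width: 0.008
grip_force: 0.0
```

Run:
```python
from h import *
d=grab("top"); print(teeth(d)); cv2.imwrite("pics/t8.png",cv2.resize(d["img"][90:270,140:460],None,fx=2.5,fy=2.5))
```

```text
[[554.5, -86.3], [553.8, 29.7], [554.2, -28.1], [553.4, 87.3]]
```

View pics/t8.png

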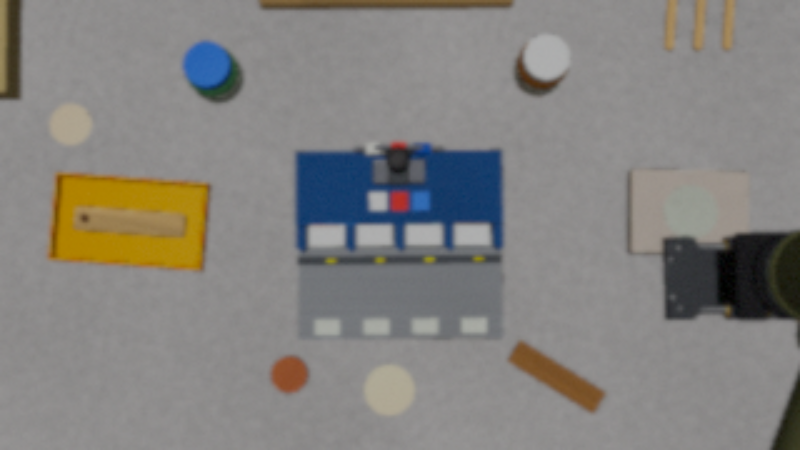

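The lever is upright at red (crop 398,158), four tiles are in the sleeves, the rib is in the tray (130,220), and the bystanders haven't moved.

```bash
python3 -c "
from bench import ticket
print(ticket.close_job())"
```

```text
the job is handed in; nothing more can be done
None
```

I've handed in the job: all four tiles are fully home in their own sleeves, the gate lever is locked at red, the rib is in the orange tray, and nothing else on the table was moved; the judge's result was not shown.

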